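# Tug the spring cover of the walnut box, free its catch if it is caught, and hold it open

## Robot

A 6-joint arm with a two-finger parallel gripper is mounted at the origin on the work surface; the furniture and walls round the work are solid. World frame = base frame: x ahead of the robot, y to its left, z up, the work surface at z = 0. Lengths are in m, angles in rad, forces in N, time in s.
With the tool pointing down it reaches from about 0.375 to 0.9 m from the base axis. Payload 3.1 kg.
Tool frame: the origin (TCP) lies at the centre of the arm's flange, where the gripper is bolted on; the fingertips stand 182 mm ahead of it and the grasp point (between the pads) lies 164 mm ahead of it; z points along the fingers, y is the line along which they close (so a half turn about z gives the same grasp; the last joint's range is limited). The gripper opens to 87 mm and grips with 3 to 60 N. Pads are 19 mm wide; open, the fingers measure 117 mm over their backs; the gripper's body (75 mm by 190 mm) begins 51 mm behind the grasp point.
Start: joints at [-1.345, 0.527, 1.433, -0, 1.181, -0.178], TCP at [0.246, -0.575, 0.405] pointing down, gripper open.
Joint ranges: [-3.08, 3.08], [-0.75, 2.2], [0.22, 2.44], [-1.43, 4.57], [0, 2.65], [-2.85, 2.85]. Speed limits (rad/s): [2.79, 2.79, 3.14, 3.14, 3.14, 3.14].

## Interface

Orientations are given as a unit quaternion [x, y, z, w].
In Python, from rig import * gives the robot as it stands.
- The arm moves only by the tool move_arm, never from a script. Its argument "commands" is a list that holds one entry, the list of rows, each a list of 6 numbers: the shift along the tool's x, y, z in units of 40 mm (1.0 is 40 mm), then the turn, a rotation vector about the tool's x, y, z in rad. A call has 1 to 12 rows; each row is the pose to reach, as a shift and turn from the pose commanded when the call began, along the tool's axes at that moment; what a row does not reach only later rows make up. A row lasts 1/8 s, in which the tool goes at most 62.5 mm and 10.7 degrees, less where a joint would pass 70% of its speed; a pose out of reach is approached as far as the arm can. A call with a gripper value outside its range is refused whole. "claw" is the closure, from -1 (fully open) to 1 (shut), so that 0 is half open, set as the call begins (left out, the last holds). The fingers move at their own pace and stop on an object; "squeeze" is the grip in N (left out, the last holds). Time passes only in rows, so rows that repeat a pose let the fingers close. It gives the time, the measured TCP pose, the force, the opening and the grip force at its end, in the units of the state.
- get_obs(): the state, without advancing time (a new reading comes with each control period).
- camera(name): name is "scene" or "top" or "wrist"; returns a dict with "pixels" (420x560x3 uint8, blue, green, red), "range_z" (420x560 float32, m along the optical axis (not along the pixel's ray), 0 where there is no reading), "camera_matrix" (3x3 intrinsics, pixels), "extrinsics" (4x4, takes a point from world to camera coordinates). Camera axes: x right, y up, looking along -z (the intrinsics and any distortion apply to the point x, -y, -z); pixel columns grow to the right and rows downward; lengths in m; the calibration is good to about 2 mm. The wrist camera is an equidistant fisheye: a pixel r from the principal point sees the ray r / f radians off the axis. A picture is of the moment at which its call begins.
- hand_in(): hands the job in; it is judged then, once.
The state is a dict: "time": time; "q": joint angles; "joint_velocities": joint speeds; "joint_torque": joint torques, N m; "position": TCP position; "tool_rot": TCP orientation; "ft_force": force on the tool from outside, world axes, zero at the start; "moment": the same for the moment, N m; "grip_width": finger opening in m; "grip_force": force on a finger pad.
Only numpy, scipy, OpenCV 4.12 (cv2) and the standard library are available. Lean on these libraries where they do the work, as an engineer would, in place of code of your own. Each camera call takes 0.05 s, during which the arm holds its last target. There are 200 camera calls.

## Task

First pull on the black fin of the parts box's sliding cover, with the knob not yet turned, to learn whether the cover is caught. If it is caught, turn the knob clockwise until it clicks past its detent, which draws the hidden catch back. Slide the cover fully open (almost to its end stop) and finish with the hand still on the fin, holding the cover open against its closing spring; leave the tape roll, eraser and marker where they lie.

Things in the scene. Friction and masses are not known exactly. Their poses are not given: they have to be found in the camera images.
- parts_box: low plywood box fixed to the table, 110 mm (its own x) by 290 mm (its own y) and 58 mm high at its side walls, with a knob on the plate at its +y end and an aluminium sliding cover over the middle compartment; origin at the centre of its underside, z up. The cover opens along the box's own -y, away from the knob. A hidden catch inside the knob end may or may not hold the cover at the start: it cannot be seen, only felt by pulling the cover.
- cover_fin (a point): grip point on the upright black fin of the sliding cover: centred on the fin, 88 mm above the table. The fin is 12 mm thick along the box's y (the way to grip it), 46 mm long along the box's x and ends 102 mm above the table; the cover's top face below it is at 55 mm (58 mm at the fin's 24 mm wide foot). With the cover shut it is 5 mm towards -y from the box's origin. It moves with the cover; its axes are parallel to the box's.
- cover (a joint): how far the cover is slid open, m: 0 shut, 0.085 at the end stop. A spring always pulls it shut with 2 N (shut) to 5 N (open). If caught, it gives only about 5 mm of play and then stops hard; if free it slides all the way.
- knob_grip (a point): grip point of the black knob, on its vertical axis, 88 mm above the table and 105 mm from the box's origin along the box's +y. A bar 12 mm thick, 42 mm long, reaching from 67 to 104 mm above the table, on a disc of 44 mm diameter whose top is at 67 mm. At joint value 0 the bar lies along the box's x, and turns with the knob; the point's x axis points along the bar.
- knob (a joint): angle of the knob in rad, growing as it turns clockwise seen from above; starts between 0 and 0.25, end stop at 1.35. A sprung detent resists with up to about 0.15 N m from 0.45 to 0.8 and then snaps over; beyond 1.1 it is past the detent, the catch is fully drawn back and both stay where they are left.
- black_tape: roll of black tape, 48 mm across, 18 mm high, loose in front of the box; origin at the centre of its underside; to be left alone
- eraser: boxed eraser, 21 x 34 x 12 mm, loose in front of the box; origin at the centre of its underside; to be left alone
- marker: black marker, 136 mm long, 12 mm thick, lying loose in front of the box; origin at the middle of its underside; to be left alone

How it is judged:
On the way:
1. the cover is tugged by its fin (opened by more than 3 mm, within its play) before the knob is turned into its detent (value of joint cover above 0.003 m and value of joint knob below 0.45 rad and contact force between the fingers and cover above 1 N), for 0.1 s.
At the end, for the whole second after the job is handed in: the cover stands still, open by more than 68 mm of its 85 mm, and the fingers hold it there (more than 1.5 N on it) (value of joint cover above 0.068 m and velocity of joint cover between -0.01 and 0.01 m/s and contact force between the fingers and cover above 1.5 N); the arm keeps its last pose, push and grip.
It fails at once if the tape roll, eraser or marker is pushed more than 30 mm away (distance of any of black_tape, eraser, marker from where it was at the start of the episode above 0.03 m).
It also fails if it takes over 54 s, if anything falls off the work surface, if the arm or the gripper's body presses on something with over 40 N, if the wrist force passes 120 N, or if a joint passes its speed limit or range.

## Working session

There is one attempt and no reset: what is moved stays moved. The work goes in short steps, Python scripts to look and compute and a tool call to move; the robot and the scene stay as the last step left them, time stands still between calls to the robot, and variables do not carry over. Pictures are saved under pics/ and viewed, at most 10 in all, crops included, and the job is handed in when it is done.

Besides the shell and the picture viewer there is one more tool, called after "Emit:" as name(argument=value, ...) on one line, values as JSON. move_arm: Moves the arm, as the interface text tells. Its arguments: {"type":"object","properties":{"commands":{"type":"array","items":{"type":"array","items":{"type":"array","items":{"type":"number"}}}},"claw":{"type":"number"},"squeeze":{"type":"number"}},"required":["commands"]}

```bash
mkdir -p pics; python3 - <<'E'
from rig import *
import cv2,numpy as np
for n in ("top","scene"):
    c=camera(n); cv2.imwrite(f"pics/{n}0.png",c["pixels"]); np.savez(f"{n}0.npz",**c)
    print(n,c["camera_matrix"].tolist(),c["extrinsics"].round(3).tolist(),c.keys())
o=get_obs();print(o)
E
```

```text
top [[458.53465763726985, 0.0, 275.54904082981716], [0.0, 458.53465763726985, 200.3168263891965], [0.0, 0.0, 1.0]] [[0.028, -0.999, 0.025, 0.017], [0.998, 0.03, 0.062, -0.435], [-0.062, 0.023, 0.998, -0.913], [0.0, 0.0, 0.0, 1.0]] dict_keys(['pixels', 'range_z', 'camera_matrix', 'extrinsics'])
scene [[473.1116842472302, 0.0, 277.83845812545815], [0.0, 473.1116842472302, 209.5766161189199], [0.0, 0.0, 1.0]] [[0.746, -0.665, 0.002, -0.302], [0.427, 0.481, 0.766, -0.288], [-0.51, -0.571, 0.643, -0.664], [0.0, 0.0, 0.0, 1.0]] dict_keys(['pixels', 'range_z', 'camera_matrix', 'extrinsics'])
{'time': 0.1, 'q': array([-1.34553028e+00,  5.28375885e-01,  1.43376659e+00, -2.34433703e-05,
        1.18139944e+00, -1.78489389e-01]), 'joint_velocities': array([ 9.57315653e-04, -2.88508573e-03, -3.04398503e-03, -2.40496835e-05,
       -7.35072959e-05,  1.11995224e-04]), 'joint_torque': array([ 7.98137876e-05, -4.40986562e+01, -1.77150267e+01,  6.35385630e-02,
        5.33622375e-02, -4.09728989e-05]), 'position': array([ 0.2455078 , -0.57442862,  0.4038699 ]), 'tool_rot': array([ 9.79690446e-01,  2.00513542e-01, -3.36298273e-05, -9.74112810e-04]), 'ft_force': array([-0.124709  , -0.08503754, -0.12815751]), 'moment': array([ 0.01203608,  0.01337269, -0.02961674]), 'grip_force': 0.0, 'grip_width': 0.08715979042090041}
```

View pics/top0.png

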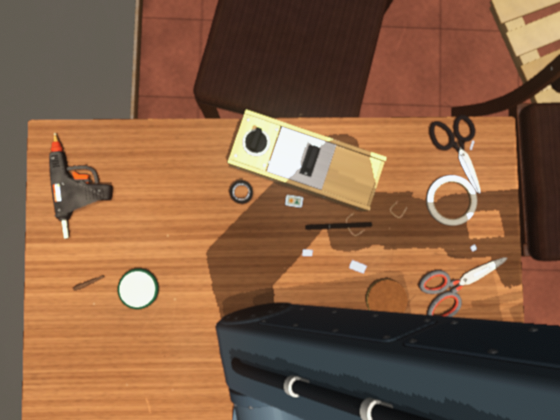

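View pics/scene0.png

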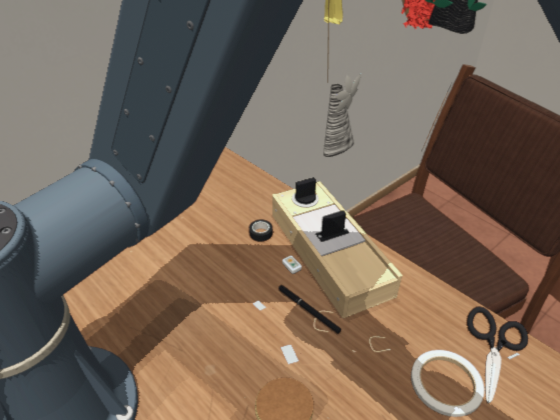

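The top view shows the box centred near (307,160), with the knob at about (256,140) and the fin at about (310,158). The tape is at (241,190), the eraser at (294,201) and the marker at (338,225). The scene view agrees with this: the knob bar is at (305,188) and the fin at (333,225).

```bash
cat > h.py <<'E'
import numpy as np,cv2
def cloud(c):
    K=c["camera_matrix"];E=c["extrinsics"];r=c["range_z"]
    v,u=np.mgrid[:r.shape[0],:r.shape[1]]
    P=np.stack([(u-K[0,2])/K[0,0]*r,-(v-K[1,2])/K[1,1]*r,-r],-1)
    W=(P-E[:3,3])@E[:3,:3]; W[r==0]=np.nan
    return W
E
python3 - <<'E'
from h import *
for n in ("top","scene"):
    c=np.load(n+"0.npz");W=cloud(c);p=c["pixels"].astype(int)
    near=(W[...,0]>.4)&(W[...,0]<.75)&(W[...,1]>-.35)&(W[...,1]<.2)
    wood=near&(W[...,2]>.035)&(W[...,2]<.075)
    if n=="top":
        k,l=max(((0,0),),default=0)
        r=cv2.minAreaRect(W[wood][:,:2].astype(np.float32)*1000);print("box rect",r,wood.sum(),np.median(W[wood][:,2]))
    hi=(near&(W[...,2]>.085)&(W[...,2]<.115)).astype(np.uint8)
    N,L,S,C=cv2.connectedComponentsWithStats(hi)
    for i in range(1,N):
        if S[i,4]<15: continue
        q=W[L==i]; r=cv2.minAreaRect(q[:,:2].astype(np.float32)*1000)
        print(n,C[i].round(),S[i,4],q.mean(0).round(4),q[:,2].max().round(4),r)
E
```

```text
box rect ((512.345947265625, -28.3753662109375), (290.2951354980469, 110.66302490234375), 72.93505859375) 8129 0.05452235744539762
top [255. 139.] 158 [0.5416 0.0721 0.1003] 0.1056 ((542.6815795898438, 72.32489776611328), (11.885333061218262, 41.16954040527344), 72.08760070800781)
top [311. 157.] 174 [ 0.51   -0.0322  0.1002] 0.1056 ((510.5794677734375, -32.657169342041016), (11.87122631072998, 45.76054763793945), 72.97530364990234)
scene [305. 184.] 217 [0.5389 0.0711 0.0962] 0.1045 ((541.0465698242188, 73.0467529296875), (14.299450874328613, 42.118019104003906), 73.15853118896484)
scene [333. 218.] 265 [ 0.5066 -0.0336  0.0961] 0.1038 ((509.04681396484375, -31.83148765563965), (15.044461250305176, 46.86741638183594), 71.90605163574219)
```

Emit:
move_arm(commands=[[[1,-0.86,0.1,0,0,-0.18],[2,-1.72,0.2,0,0,-0.36],[3,-2.6,0.3,0,0,-0.54],[4,-3.45,0.4,0,0,-0.72],[5,-4.3,0.5,0,0,-0.9],[6,-5.17,0.6,0,0,-1.08],[7,-6.03,0.7,0,0,-1.26],[8,-6.9,0.8,0,0,-1.44],[9,-7.76,0.9,0,0,-1.62],[10,-8.62,1,0,0,-1.8],[11,-9.5,1.1,0,0,-1.98],[11.41,-9.84,1.1,0,0,-2.16]]], claw=0, squeeze=25)

```text
time: 1.6
position: [0.5111, -0.0308, 0.3602]
tool_rot: [0.281, 0.96, 0.0, -0.001]
ft_force: [0.4, -0.8, -0.1]
grip_width: 0.0436
grip_force: 0.0
```

Emit:
move_arm(commands=[[[0,0,0.3,0,0,-0.14],[0,0,0.7,0,0,-0.28],[0,0,1.2,0,0,-0.28],[0,0,1.7,0,0,-0.28],[0,0,2.2,0,0,-0.28],[0,0,2.6,0,0,-0.28],[0,0,2.6,0,0,-0.28]]])

```text
time: 2.48
position: [0.5101, -0.0333, 0.2555]
tool_rot: [0.148, 0.989, 0.0, -0.002]
ft_force: [-0.5, 0.6, 0.4]
grip_width: 0.0434
grip_force: 0.0
```

```bash
python3 - <<'E'
from rig import *
import cv2,numpy as np
from h import *
from scipy.spatial.transform import Rotation as R
o=get_obs();T=R.from_quat(o["tool_rot"]).as_matrix();print(o["position"],T.round(3).tolist(),o["q"].round(2))
print("target fin in tool",T.T@(np.array([.5107,-.033,.09])-o["position"]))
c=camera("wrist");cv2.imwrite("pics/w1.png",c["pixels"])
E
```

```text
[ 0.51013295 -0.03332568  0.25554522] [[-0.956, 0.294, -0.003], [0.294, 0.956, 0.001], [0.003, -0.0, -1.0]] [-0.28  0.62  1.84  0.    0.69 -1.56]
target fin in tool [-0.00102032  0.00048269  0.16554267]
```

View pics/w1.png

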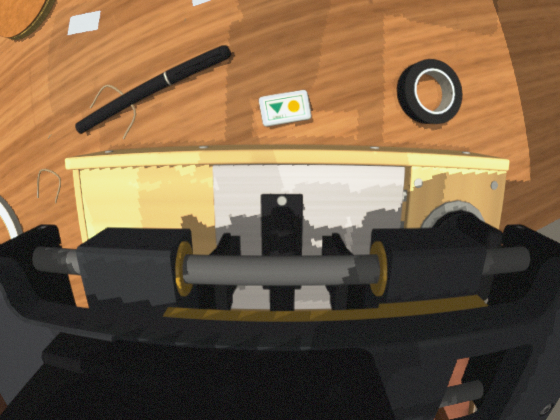

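The fin at (281,215) sits midway between the two fingers (228 and 340), with the axes aligned. I'll close on it and tug gently.

Emit:
move_arm(commands=[[[0,0,0,0,0,0],[0,0,0,0,0,0],[0,0,0,0,0,0],[0,0,0,0,0,0],[0,0,0,0,0,0]]], claw=1, squeeze=30)

```text
time: 3.15
position: [0.5107, -0.0333, 0.257]
tool_rot: [0.148, 0.989, 0.0, 0.0]
ft_force: [0.1, 2.0, 2.1]
grip_width: 0.0113
grip_force: 30.0
```

Emit:
move_arm(commands=[[[0,-0.05,0,0,0,0],[0,-0.1,0,0,0,0],[0,-0.1,0,0,0,0],[0,-0.1,0,0,0,0]]])

```text
time: 3.65
position: [0.5095, -0.0373, 0.257]
tool_rot: [0.148, 0.989, -0.0, 0.0]
ft_force: [0.4, 1.6, 5.3]
grip_width: 0.0118
grip_force: 30.0
```

Emit:
move_arm(commands=[[[0,-0.05,0,0,0,0],[0,-0.1,0,0,0,0],[0,-0.1,0,0,0,0],[0,-0.1,0,0,0,0]]])

```text
time: 4.15
position: [0.5088, -0.0392, 0.257]
tool_rot: [0.149, 0.989, 0.002, 0.001]
ft_force: [3.6, 13.3, 4.3]
grip_width: 0.012
grip_force: 30.0
```

Caught: the cover moved about 5 mm and then hit a hard stop at about 13 N. I'll ease back, release and go to the knob.

Emit:
move_arm(commands=[[[0,0.1,0,0,0,0],[0,0.2,0,0,0,0],[0,0.2,0,0,0,0]]])

```text
time: 4.53
position: [0.5108, -0.0332, 0.257]
tool_rot: [0.148, 0.989, -0.0, 0.0]
ft_force: [0.7, 2.6, 5.3]
grip_width: 0.0121
grip_force: 30.0
```

Emit:
move_arm(commands=[[[0,0,0,0,0,0],[0,0,0,0,0,0],[0,0,0,0,0,0],[0,0,0,0,0,0],[0,0,-0.7,0,0,0],[0,0,-1.4,0,0,0],[0,0.7,-1.5,0,0,0],[0,1.6,-1.5,0,0,0],[0,2.4,-1.5,0,0,0],[0,2.75,-1.5,0,0,0],[0,2.75,-1.5,0,0,0]]], claw=0)

```text
time: 5.9
position: [0.5428, 0.0722, 0.3166]
tool_rot: [0.147, 0.989, -0.0, -0.0]
ft_force: [-0.7, -0.1, -0.6]
grip_width: 0.0434
grip_force: 0.0
```

```bash
python3 - <<'E'
from rig import *
import cv2,numpy as np
from scipy.spatial.transform import Rotation as R
o=get_obs();T=R.from_quat(o["tool_rot"]).as_matrix()
print(o["position"],o["q"].round(2),o["ft_force"],"knob in tool",T.T@(np.array([.5428,.0721,.092])-o["position"]))
c=camera("wrist");cv2.imwrite("pics/w2.png",c["pixels"])
E
```

```text
[0.54283666 0.07217745 0.31659061] [-0.07  0.55  1.71 -0.    0.88 -1.35] [-0.72415266 -0.05170828 -0.57297792] knob in tool [-4.38736761e-05  1.85298862e-05  2.24590626e-01]
```

View pics/w2.png

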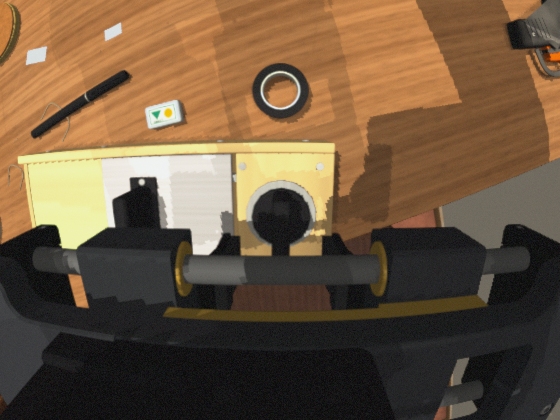

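The knob at (281,225) is centred between the fingers, so I'll go down and grip it.

Emit:
move_arm(commands=[[[0,0,0.5,0,0,0],[0,0,1.0,0,0,0],[0,0,1.5,0,0,0],[0,0,1.5,0,0,0]]])

```text
time: 6.45
position: [0.5421, 0.0706, 0.2554]
tool_rot: [0.149, 0.989, -0.0, -0.002]
ft_force: [0.8, 0.6, 0.8]
grip_width: 0.044
grip_force: 0.0
```

Emit:
move_arm(commands=[[[0,0,0,0,0,0],[0,0,0,0,0,0],[0,0,0,0,0,0],[0,0,0,0,0,0],[0,0,0,0,0,0]]], claw=1, squeeze=40)

```text
time: 7.08
position: [0.5431, 0.0719, 0.2572]
tool_rot: [0.148, 0.989, 0.0, 0.0]
ft_force: [-0.6, 0.5, 3.1]
grip_width: 0.0116
grip_force: 40.0
```

Emit:
move_arm(commands=[[[0,0,0,0,0,0.12],[0,0,0,0,0,0.24],[0,0,0,0,0,0.36],[0,0,0,0,0,0.48],[0,0,0,0,0,0.6],[0,0,0,0,0,0.6]]])

```text
time: 7.82
position: [0.543, 0.0719, 0.2572]
tool_rot: [0.433, 0.901, 0.0, 0.0]
ft_force: [-0.2, 0.8, 3.7]
grip_width: 0.0115
grip_force: 40.0
```

Emit:
move_arm(commands=[[[0,0,0,0,0,0.12],[0,0,0,0,0,0.24],[0,0,0,0,0,0.36],[0,0,0,0,0,0.48],[0,0,0,0,0,0.6],[0,0,0,0,0,0.67],[0,0,0,0,0,0.67],[0,0,0,0,0,0.67]]])

```text
time: 8.82
position: [0.543, 0.0718, 0.2572]
tool_rot: [0.705, 0.709, 0.0, 0.0]
ft_force: [0.3, 1.4, 5.7]
grip_width: 0.0115
grip_force: 40.0
```

```bash
python3 - <<'E'
from rig import *
o=get_obs();print(o["q"],o["moment"],o["ft_force"],o["grip_width"],o["tool_rot"])
E
```

```text
[-7.26388482e-02  6.43110324e-01  1.74801521e+00  2.29891468e-04
  7.49963341e-01 -7.85224123e-02] [ 0.07367933  0.06185275 -0.05101695] [0.28223821 1.39014527 5.67594412] 0.011513296866137973 [7.05083177e-01 7.09124562e-01 2.23598421e-04 1.39981876e-04]
```

Emit:
move_arm(commands=[[[0,0,0,0,0,0],[0,0,0,0,0,0],[0,0,0,0,0,0],[0,0,0,0,0,0],[0,0,-0.7,0,0,0],[0,0,-1.5,0,0,0],[0,0,-1.5,0,0,0]]], claw=0)

```text
time: 9.7
position: [0.5438, 0.0717, 0.3189]
tool_rot: [0.706, 0.708, 0.002, 0.002]
ft_force: [0.3, 0.0, -0.6]
grip_width: 0.0435
grip_force: 0.0
```

Emit:
move_arm(commands=[[[-0.3,-0.1,0,0,0,-0.17],[-0.7,-0.2,0,0,0,-0.34],[-1.1,-0.3,0,0,0,-0.51],[-1.5,-0.45,0,0,0,-0.68],[-1.9,-0.6,0,0,0,-0.85],[-2.3,-0.7,0,0,0,-1.02],[-2.63,-0.82,0,0,0,-1.19],[-2.63,-0.82,0,0,0,-1.27],[-2.63,-0.82,0,0,0,-1.27]]])

```text
time: 10.82
position: [0.5101, -0.0337, 0.3158]
tool_rot: [0.149, 0.989, 0.0, -0.001]
ft_force: [0.4, 0.0, -0.7]
grip_width: 0.0441
grip_force: 0.0
```

```bash
python3 - <<'E'
from rig import *
import cv2,numpy as np
from scipy.spatial.transform import Rotation as R
o=get_obs();T=R.from_quat(o["tool_rot"]).as_matrix()
print(o["position"],T.round(3).tolist(),"fin in tool",T.T@(np.array([.5107,-.0332,.092])-o["position"]))
c=camera("wrist");cv2.imwrite("pics/w3.png",c["pixels"])
E
```

```text
[ 0.51005758 -0.03369644  0.31584947] [[-0.956, 0.295, -0.002], [0.295, 0.956, 0.001], [0.002, -0.0, -1.0]] fin in tool [-0.00088903  0.0006718   0.22384816]
```

View pics/w3.png

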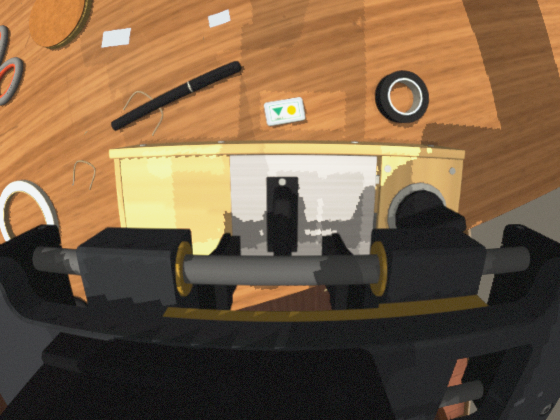

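The fin at (282,215) is centred between the fingers again, and the knob at (425,210) now lies turned. I'll grip the fin and slide the cover open.

Emit:
move_arm(commands=[[[0,0,0.5,0,0,0],[0,0,1.0,0,0,0],[0,0,1.5,0,0,0],[0,0,1.5,0,0,0]]])

```text
time: 11.38
position: [0.5098, -0.0332, 0.2553]
tool_rot: [0.149, 0.989, 0.0, -0.002]
ft_force: [0.1, -0.4, -0.6]
grip_width: 0.0437
grip_force: 0.0
```

Emit:
move_arm(commands=[[[0,0,0,0,0,0],[0,0,0,0,0,0],[0,0,0,0,0,0],[0,0,0,0,0,0],[0,0,0,0,0,0]]], claw=1, squeeze=40)

```text
time: 12.0
position: [0.5106, -0.0334, 0.2572]
tool_rot: [0.149, 0.989, 0.0, 0.0]
ft_force: [1.2, 2.1, 2.9]
grip_width: 0.0117
grip_force: 40.0
```

Emit:
move_arm(commands=[[[0,-0.1,0,0,0,0],[0,-0.2,0,0,0,0],[0,-0.25,0,0,0,0],[0,-0.25,0,0,0,0]]])

```text
time: 12.5
position: [0.5075, -0.0435, 0.2572]
tool_rot: [0.149, 0.989, -0.0, 0.0]
ft_force: [-0.8, 1.0, 5.5]
grip_width: 0.0115
grip_force: 40.0
```

Emit:
move_arm(commands=[[[0,-0.2,0,0,0,0],[0,-0.5,0,0,0,0],[0,-0.8,0,0,0,0],[0,-1.1,0,0,0,0],[0,-1.4,0,0,0,0],[0,-1.6,0,0,0,0],[0,-1.7,0,0,0,0],[0,-1.7,0,0,0,0],[0,-1.7,0,0,0,0],[0,-1.7,0,0,0,0]]])

```text
time: 13.75
position: [0.4876, -0.1081, 0.2572]
tool_rot: [0.149, 0.989, 0.0, 0.0]
ft_force: [2.0, 4.2, 6.0]
grip_width: 0.0119
grip_force: 40.0
```

```bash
python3 - <<'E'
from rig import *
import cv2,numpy as np
from scipy.spatial.transform import Rotation as R
o=get_obs();print(o["position"],o["ft_force"],o["grip_width"],o["grip_force"],"open",(np.array([.5107,-.0333])-o["position"][:2])@[.294,.956])
c=camera("wrist");cv2.imwrite("pics/w4.png",c["pixels"])
E
```

```text
[ 0.48761561 -0.10812369  0.2571642 ] [2.00984985 4.18673715 5.95484065] 0.011861172653479435 40.001426031813025 open 0.07831826038280873
```

View pics/w4.png

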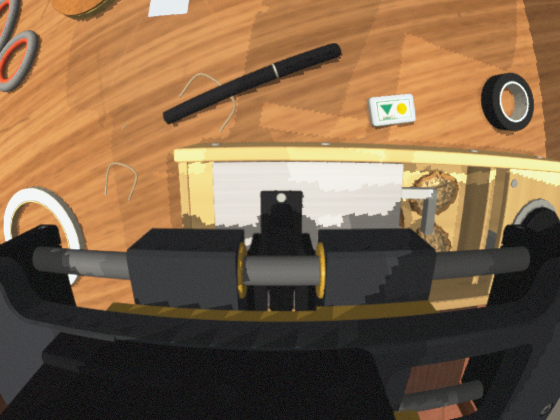

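The cover is open by about 78 mm with the compartment showing at (440,200). The fin at (281,215) is held in the fingers against 4.6 N of spring force.

```bash
python3 -c "
from rig import *
print(hand_in())"
```

```text
the job is handed in; nothing more can be done
None
```

The cover was caught, so I turned the knob 1.27 rad clockwise past its detent; the cover is now about 78 mm open, held by the fin against its spring, with the tape, eraser and marker untouched, and the job is handed in (no verdict was returned).

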